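Click the fish-food tub's snap lid shut, corner by corner

TASK

The snap-fit lid of the fish-food tub is on, but corners of its rim have sprung up. Press around the rim with your fingertips, corner by corner, until all four corners have clicked down flush, then let go. Leave the tub standing where it is (do not pick it up, tip it or shove it along), and leave the jar, cone, ceramic container and tweezers as they are.

Things in the scene. Friction and masses are not known exactly. Their poses are not given: they have to be found in the camera images.
- tub: closed rectangular off-white plastic fish-food tub with a pale grey snap-fit lid, loose on the bench, 0.55 to 1 kg. Origin: centre of its underside; x along its long side, y along the short one, z up. Lid outside 164 (x) by 124 mm (y), corners rounded 16 mm; foot 148 x 108 mm. Rim 9 mm wide, its top 79 mm above the bench. It takes 25 N straight down on any corner's rim without tipping.
- lid_centre (a point): middle of the lid's top, 76 mm above the bench; the panel inside the rim lies 3 to 4 mm below the rim top. The lid's middle and the middles of its four sides are home and firm; pressing there moves nothing. Each corner bends on its own, about a diagonal line that cuts the two sides 54 mm from the corner.
- corner_a_rim (a point): point on the rim's top, mid-way round the corner at the tub's +x +y (x +74, y +54 mm), the one with a 22 mm wide thumb tab sticking out under it. 79 mm above the bench when shut, 85 when sprung up. Pushed straight down the corner resists with 5 to 8 N, gives way past about 60% of the travel and snaps home flush and firm; let go earlier, it springs up again.
- corner_b_rim (a point): the same point of the corner at the tub's +x -y (x +74, y -54 mm); same heights and behaviour. A corner that is shut stays shut and may be pressed again without harm.
- corner_c_rim (a point): the same point of the corner at the tub's -x -y (x -74, y -54 mm)
- corner_d_rim (a point): the same point of the corner at the tub's -x +y (x -74, y +54 mm)
- corner_a (a joint): bend of corner a in rad: 0 sprung up, grows as it is pressed, 0.24 clicked shut; past about 0.15 it goes home by itself
- corner_b (a joint): bend of corner b, same values
- corner_c (a joint): bend of corner c, same values; this corner may be shut already at the start
- corner_d (a joint): bend of corner d, same values; this corner may be shut already at the start
- jar: bystander: loose screw-top amber glass jar, 62 mm across, 92 mm high, on the 18 mm thick plywood shelf board along the low wall; origin: centre of its underside
- cone: bystander: loose red plastic feeding cone with a float ring, 84 mm across, 64 mm high, wide end down, on the same board; origin: centre of its underside
- pot: bystander: loose grey ceramic bio-ball container with a knobbed lid, 83 mm across, 93 mm high, on the same board; origin: centre of its underside
- tweezers: bystander: loose curved steel tweezers, 150 mm long, about 25 mm wide, 6 mm high, lying flat on the bench to the left of the tub as the robot sees it; origin on the bench under its middle, x along it

How it is judged:
At the end, for the whole second after the job is handed in: all four lid corners are clicked shut (each joint above 0.2 of 0.24 rad); the tub stands level and still on the bench within 40 mm of where it began; jar, cone, ceramic container and tweezers are within 30 mm of where they began (value of joint each of corner_a, corner_b, corner_c, corner_d above 0.2 rad and distance of tub from where it was at the start of the episode below 0.04 m and angle between tub's own z axis and vertical below 0.05 rad and linear speed of tub below 0.02 m/s and distance of each of jar, cone, pot, tweezers from where it was at the start of the episode below 0.03 m); the robot touches nothing.
It fails at once if the tub is lifted off the bench (10 mm) or tipped (more than 0.2 rad) (height (world z) of tub above 0.01 m or angle between tub's own z axis and vertical above 0.2 rad).
It fails at once if the tub is shoved more than 40 mm (distance of tub from where it was at the start of the episode above 0.04 m).
It fails at once if the arm or the gripper's body, not the fingers, presses on the tub (over 5 N) (contact force between the arm and tub above 5 N).
It fails at once if the jar, the cone or the ceramic container is knocked, lifted or moved (30 mm, or tipped 0.4 rad) (distance of any of jar, cone, pot from where it was at the start of the episode above 0.03 m or angle between any of jar, cone, pot's own z axis and vertical above 0.4 rad).
It fails at once if the tweezers are picked up or moved (30 mm) (distance of tweezers from where it was at the start of the episode above 0.03 m).
It also fails if it takes over 45 s, if anything falls off the work surface, if the arm or the gripper's body presses on something with over 40 N, if the wrist force passes 120 N, or if a joint passes its speed limit or range.

ROBOT

A 7-joint arm with a two-finger parallel gripper is mounted at the origin on the work surface. World frame = base frame: x ahead of the robot, y to its left, z up, the work surface at z = 0. Lengths are in m, angles in rad, forces in N, time in s.
With the tool pointing down it reaches from about 0.425 to 0.875 m from the base axis. Payload 8.4 kg.
Tool frame: the origin (TCP) lies at the very end of the fingers, on their centre line; the grasp point (between the pads) lies 19 mm behind it; y points along the fingers, x is the direction in which the jaws open and shut, and the axes are right-handed (so a half turn about y gives the same grasp; the last joint's range is limited). The gripper opens to 85 mm and grips with 20 to 120 N. Pads are 22 mm wide; open, the fingers measure 114 mm over their backs; the gripper's body (76 mm by 85 mm) begins 54 mm behind the grasp point. The pads swing forward as they close: fully open they stand 13 mm farther back than shut.
Start: joints at [1.243, 0.333, 0.04, 1.465, -0.013, 1.343, -0.059], TCP at [0.147, -0.633, 0.198] pointing down, gripper open.
Joint ranges: [-2.58, 2.58], [-0.38, 2.09], [-1.3, 1.39], [0.25, 2.4], [-1.5, 4.64], [0.08, 2.09], [-2.65, 2.65]. Speed limits (rad/s): [2.22, 2.22, 2.79, 2.79, 3.14, 3.14, 3.14].

INTERFACE

Orientations are given as a rotation vector (axis times angle).
In Python, from bench import read_state, snapshot, camera_params, hand_in gives the robot as it stands.
- The arm moves only by the tool move_arm, never from a script. Its argument "targets" is a list of rows, each a list of 5 numbers: the closure, from -1 (fully open) to 1 (shut), so that 0 is half open, then the shift along the tool's x, y, z in mm, then the turn about the tool's y in rad. A call has 1 to 12 rows; each row is the pose to reach, as a shift and turn from the pose measured when the call began, along the tool's axes at that moment; what a row does not reach only later rows make up. A row lasts 1/10 s, in which the tool goes at most 50 mm and 8.59 degrees, less where a joint would pass 70% of its speed; a pose out of reach is approached as far as the arm can. A call with a gripper value outside its range is refused whole. The fingers move at their own pace and stop on an object; "newtons" is the grip in N (left out, the last holds). Time passes only in rows, so rows that repeat a pose let the fingers close. It gives the time, the measured TCP pose, the force and the opening at its end, in the units of the state.
- read_state(): the state, without advancing time (a new reading comes with each control period).
- snapshot(name): name is "scene" or "top" or "wrist"; returns the picture (384x512x3 uint8, red, green, blue); there is no depth.
- camera_params(name): a dict with "K" (3x3 intrinsics, pixels), "xyz" and "attitude" of the camera in the world. Camera axes: x right, y up, looking along -z (the intrinsics and any distortion apply to the point x, -y, -z); pixel columns grow to the right and rows downward; lengths in m; the calibration is good to about 2 mm. A picture is of the moment at which its call begins: read the wrist's pose just before it. camera_params takes no time and is no camera call; for the wrist camera it gives the pose at the moment of the call.
- hand_in(): hands the job in, once; it reports no verdict.
The state is a dict: "t": time; "q": joint angles; "joint_velocities": joint speeds; "joint_efforts": joint torques, N m; "eef_pos": TCP position; "tool_rot": TCP orientation; "contact_force": force on the tool from outside, world axes, zero at the start; "ft_torque": the same for the moment, N m; "finger_gap": finger opening in m.
Only numpy, scipy, OpenCV 4.12 (cv2) and the standard library are available. Lean on these libraries where they do the work, as an engineer would, in place of code of your own. Each camera call takes 0.05 s, during which the arm holds its last target. There are 200 camera calls.

## Working session

There is one attempt and no reset: what is moved stays moved. The work goes in short steps, Python scripts to look and compute and a tool call to move; the robot and the scene stay as the last step left them, time stands still between calls to the robot, and variables do not carry over. Pictures are saved under pics/ and viewed, about 8 in all and at most 12, crops included, and the job is handed in when it is done.

Besides the shell and the picture viewer there is one more tool, called after "Request:" by a JSON object that holds its "name" and its "arguments". move_arm: Moves the arm, as the interface text tells. Its arguments: {"type":"object","properties":{"targets":{"type":"array"},"newtons":{"type":"number"}},"required":["targets"]}

```bash
mkdir -p pics; python3 - <<'E'
from bench import *
import cv2
s=read_state();print(s)
for n in("scene","top"):
    p=camera_params(n);print(n,p)
    cv2.imwrite(f"pics/{n}0.png",cv2.resize(snapshot(n)[:,:,::-1],(800,600),interpolation=cv2.INTER_CUBIC))
print(camera_params("wrist"))
E
```

```text
{'t': 0.0, 'q': array([ 1.24280122,  0.33389673,  0.03984345,  1.46628381, -0.01340433,
        1.3432893 , -0.05854027]), 'joint_velocities': array([-0.00042733,  0.00064366,  0.00067337, -0.0004371 , -0.00093319,
        0.00030354,  0.00024011]), 'joint_efforts': array([ 1.11950133e-04, -6.58553267e+01,  1.36548053e+00, -4.05562913e+01,
        1.66636496e-02,  1.28654539e-02, -2.24737460e-05]), 'eef_pos': array([ 0.14729515, -0.63256533,  0.19752391]), 'tool_rot': array([-1.30780618,  1.03999453, -1.03779069]), 'contact_force': array([-0.39256149,  0.06628203,  1.04801327]), 'ft_torque': array([-0.03366414, -0.03098558,  0.05519881]), 'finger_gap': 0.08562784623929955}
scene {'K': array([[438.76388265,   0.        , 258.29886464],
       [  0.        , 438.76388265, 191.61162121],
       [  0.        ,   0.        ,   1.        ]]), 'xyz': array([ 1.40784056, -0.10421807,  0.7916825 ]), 'attitude': array([0.72919349, 0.58857177, 1.31532707])}
top {'K': array([[392.17394076,   0.        , 255.15234662],
       [  0.        , 392.17394076, 186.41843047],
       [  0.        ,   0.        ,   1.        ]]), 'xyz': array([0.42266346, 0.04372041, 0.96758639]), 'attitude': array([ 0.14641435, -0.17674837, -1.69747651])}
{'K': array([[275.05765903,   0.        , 257.11655437],
       [  0.        , 275.05765903, 193.49023945],
       [  0.        ,   0.        ,   1.        ]]), 'xyz': array([ 0.22354362, -0.61423778,  0.37416644]), 'attitude': array([-0.26150672,  0.21122308, -1.33024552])}
```

View pics/top0.png

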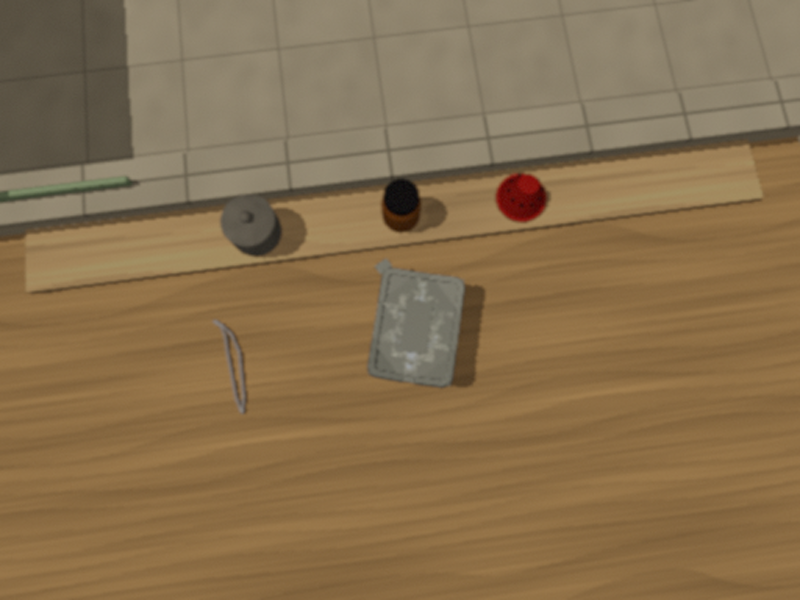

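View pics/scene0.png

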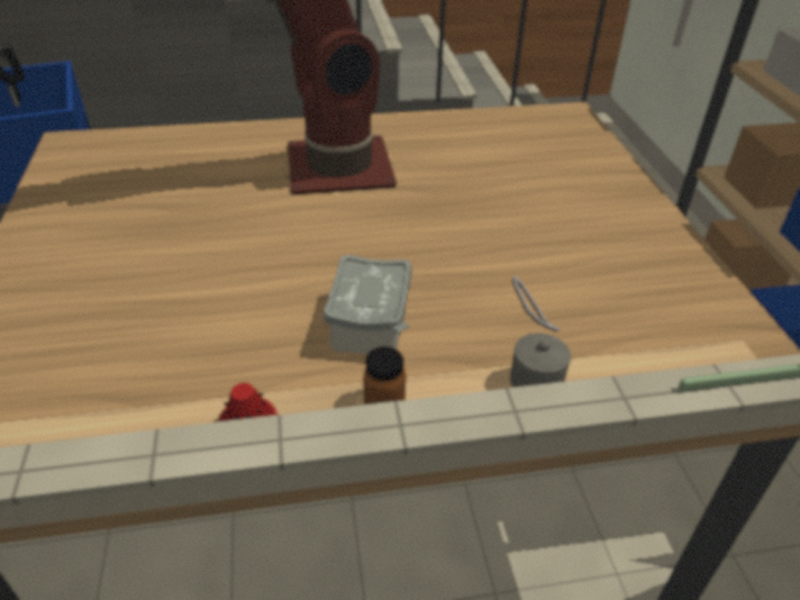

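The top view shows the tub with its lid corners near (388,268), (465,280), (450,386) and (370,376) in the 800x600 picture. The tab is at the upper left (384,267), so tub +x points roughly along world +x and corner a is up-left. The jar, about (401,205), stands close beyond corner a. Next I fit the tub pose.

```bash
cat > h.py <<'E'
import numpy as np, cv2
from scipy.spatial.transform import Rotation as R
from bench import *
def proj(p,P):
    c=(np.asarray(P)-p["xyz"])@R.from_rotvec(p["attitude"]).as_matrix()
    return np.c_[p["K"][0,0]*c[:,0]/-c[:,2]+p["K"][0,2], p["K"][1,1]*-c[:,1]/-c[:,2]+p["K"][1,2]]
def outline(pose,z=.079,hx=.082,hy=.062,r=.016):
    x,y,th=pose; o=[]
    for sx,sy,a0 in((1,1,0),(-1,1,90),(-1,-1,180),(1,-1,270)):
        a=np.radians(a0+np.linspace(0,90,7)); o+=list(zip(sx*(hx-r)+r*np.cos(a),sy*(hy-r)+r*np.sin(a)))
    o=np.array(o);c,s=np.cos(th),np.sin(th)
    return np.c_[x+c*o[:,0]-s*o[:,1],y+s*o[:,0]+c*o[:,1],np.full(len(o),z)]
C={'a':(.074,.054),'b':(.074,-.054),'c':(-.074,-.054),'d':(-.074,.054)}
def corner(pose,k):
    x,y,th=pose;c,s=np.cos(th),np.sin(th);u,v=C[k];return np.array([x+c*u-s*v,y+s*u+c*v])
def overlay(img,p,pose,f,sc=1.5625):
    im=cv2.resize(img[:,:,::-1],None,fx=sc,fy=sc,interpolation=cv2.INTER_CUBIC)
    cv2.polylines(im,[np.int32(proj(p,outline(pose))*sc)],True,(0,0,255),1)
    return im
def shift(target):
    s=read_state();return R.from_rotvec(s["tool_rot"]).inv().apply(np.r_[target]-s["eef_pos"])*1000
E
python3 - <<'E'
from h import *
from scipy.optimize import least_squares
p=camera_params("top")
img=snapshot("top")
hsv=cv2.cvtColor(img,cv2.COLOR_RGB2HSV)
m=((hsv[...,1]<60)&(hsv[...,2]>70)).astype(np.uint8); m[:165]=0;m[:,:230]=0;m[260:]=0;m[:,310:]=0
m=cv2.morphologyEx(m,cv2.MORPH_OPEN,np.ones((5,5)))
n,l,st,ce=cv2.connectedComponentsWithStats(m);i=1+st[1:,4].argmax();print(st[i],ce[i])
ct=max(cv2.findContours((l==i).astype(np.uint8),0,1)[0],key=cv2.contourArea)
ct=ct[:,0].astype(np.float32)
def f(q):
    o=np.float32(proj(p,outline(q,.081)))
    return [cv2.pointPolygonTest(o.reshape(-1,1,2),(float(a),float(b)),True) for a,b in ct]
r=least_squares(f,[.53,.02,-.05],loss='soft_l1',diff_step=1e-3,x_scale=[.01,.01,.05]);print(r.x,np.abs(r.fun).mean())
sc=4
im=cv2.resize(img[150:260,210:330][:,:,::-1],None,fx=5,fy=5,interpolation=cv2.INTER_CUBIC)
o=(proj(p,outline(r.x,.081))-[210,150])*5
cv2.polylines(im,[np.int32(o)],True,(0,0,255),1)
cv2.imwrite("pics/fit.png",im)
for k in C: print(k,corner(r.x,k))
T=R.from_rotvec(read_state()["tool_rot"]).as_matrix();print(T.round(3))
print(shift([r.x[0]-.02,r.x[1],.25]))
E
```

```text
[ 236  168   61   79 3771] [266.10395121 208.87377353]
[ 0.54916752 -0.00374393 -0.27872586] 1.0517181424063007
a [0.63516869 0.02781235]
b [ 0.60545456 -0.07601958]
c [ 0.46316635 -0.03530021]
d [0.49288049 0.06853172]
[[ 0.227 -0.     0.974]
 [-0.974  0.001  0.227]
 [-0.001 -1.    -0.   ]]
[-526.08063444  -51.68931384  514.50505047]
```

View pics/fit.png

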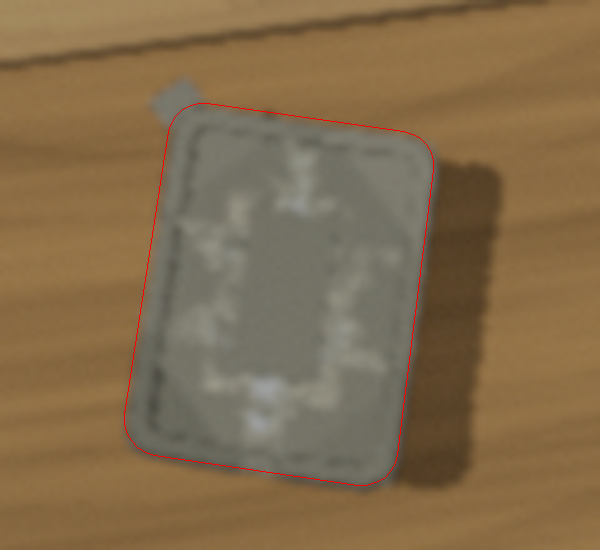

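The fit follows the lid outline well, with the tab at corner a (upper left in the crop). I'm closing the fingers and heading for corner b at a safe height.

Request:
{"name": "move_arm", "arguments": {"targets": [[1,-28,0,36,0],[1,-56,0,73,0],[1,-84,0,109,0],[1,-112,0,145,0],[1,-140,0,182,0],[1,-168,0,218,0],[1,-196,0,254,0],[1,-224,0,290,0],[1,-252,0,327,0],[1,-280,0,363,0],[1,-308,0,400,0],[1,-335,0,436,0]], "newtons": 60}}

```text
t: 1.35
eef_pos: [0.4968, -0.2058, 0.1981]
tool_rot: [-1.308, 1.04, -1.038]
contact_force: [0.6, -0.9, -0.8]
finger_gap: 0.0003
```

```bash
cat > w.py <<'E'
from h import *
import sys
pose=[.5492,-.0037,-.2787]
s=read_state();print(s["t"],s["eef_pos"].round(4),s["contact_force"].round(1),round(s["finger_gap"],4));print(R.from_rotvec(s["tool_rot"]).as_matrix().round(2).tolist())
for k in sys.argv[1]:
    c=corner(pose,k)
    print(k,shift([*c,.12]).round(1),shift([*c,.09]).round(1),shift([*c,.078]).round(1))
E
python3 w.py bc
```

```text
1.35 [ 0.4968 -0.2058  0.1981] [ 0.6 -0.9 -0.8] 0.0003
[[0.23, -0.0, 0.97], [-0.97, 0.0, 0.23], [-0.0, -1.0, -0.0]]
b [-101.7   78.2  135.3] [-101.7  108.2  135.3] [-101.7  120.2  135.3]
c [-173.6   78.3    5.9] [-173.6  108.3    5.9] [-173.6  120.3    5.9]
```

Request:
{"name": "move_arm", "arguments": {"targets": [[1,-25,0,34,0],[1,-50,0,68,0],[1,-76,15,102,0],[1,-102,45,135,0],[1,-102,78,135,0],[1,-102,95,135,0],[1,-102,105,135,0],[1,-102,105,135,0],[1,-102,105,135,0]]}}

```text
t: 2.25
eef_pos: [0.6056, -0.0761, 0.0942]
tool_rot: [-1.307, 1.039, -1.039]
contact_force: [0.4, 0.0, 1.1]
finger_gap: -0.0003
```

```bash
python3 w.py b; python3 - <<'E'
from h import *
p=camera_params("wrist")
cv2.imwrite("pics/w1.png",overlay(snapshot("wrist"),p,[.5492,-.0037,-.2787],1))
E
```

```text
2.25 [ 0.6056 -0.0761  0.0942] [0.4 0.  1.1] -0.0003
[[0.23, 0.0, 0.97], [-0.97, 0.0, 0.23], [-0.0, -1.0, 0.0]]
b [ -0.1 -25.8  -0.1] [-0.1  4.2 -0.1] [-0.1 16.2 -0.1]
```

View pics/w1.png

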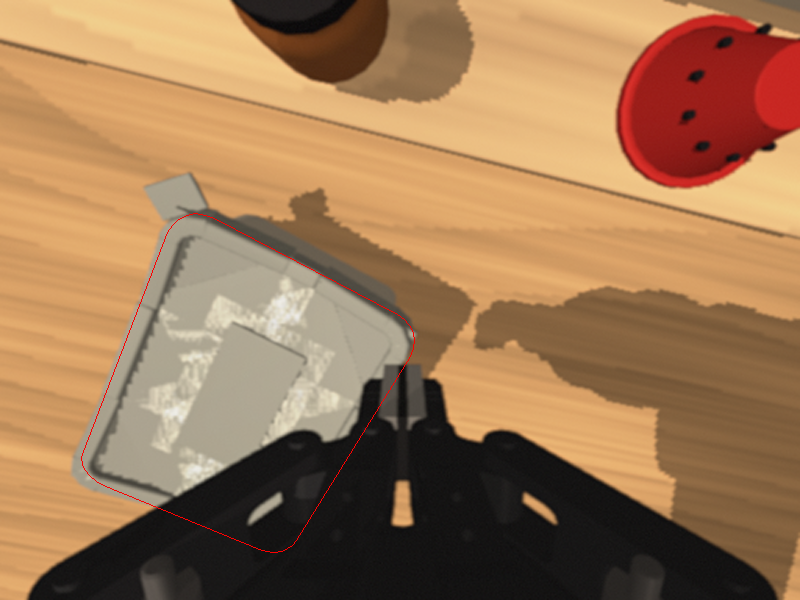

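The wrist view shows the red predicted outline on the lid within a few mm: the left edge lies about 6 px outside, and corner b at about (408,345) matches. The shut fingertips stand over b's rim, so I press.

Request:
{"name": "move_arm", "arguments": {"targets": [[1,0,5,0,0],[1,0,9,0,0],[1,0,12,0,0],[1,0,14,0,0],[1,0,16,0,0],[1,0,16,0,0]]}}

```text
t: 2.9
eef_pos: [0.6057, -0.0761, 0.0783]
tool_rot: [-1.307, 1.039, -1.039]
contact_force: [1.0, 0.1, 1.2]
finger_gap: 0.0001
```

```bash
python3 w.py b
```

```text
2.9 [ 0.6057 -0.0761  0.0783] [1.  0.1 1.2] 0.0001
[[0.23, 0.0, 0.97], [-0.97, 0.0, 0.23], [-0.0, -1.0, 0.0]]
b [ -0.2 -41.7  -0.1] [ -0.1 -11.7  -0.2] [-0.1  0.3 -0.2]
```

Request:
{"name": "move_arm", "arguments": {"targets": [[1,0,1,0,0],[1,0,2,0,0],[1,0,2,0,0]]}}

```text
t: 3.2
eef_pos: [0.6056, -0.0761, 0.0761]
tool_rot: [-1.307, 1.039, -1.039]
contact_force: [-0.8, 0.3, 0.2]
finger_gap: -0.0004
```

```bash
python3 - <<'E'
from h import *
a=cv2.resize(snapshot("wrist")[120:350,30:330,::-1],None,fx=2.5,fy=2.5,interpolation=cv2.INTER_CUBIC)
cv2.imwrite("pics/w2.png",a)
E
```

```text
(no output)
```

View pics/w2.png

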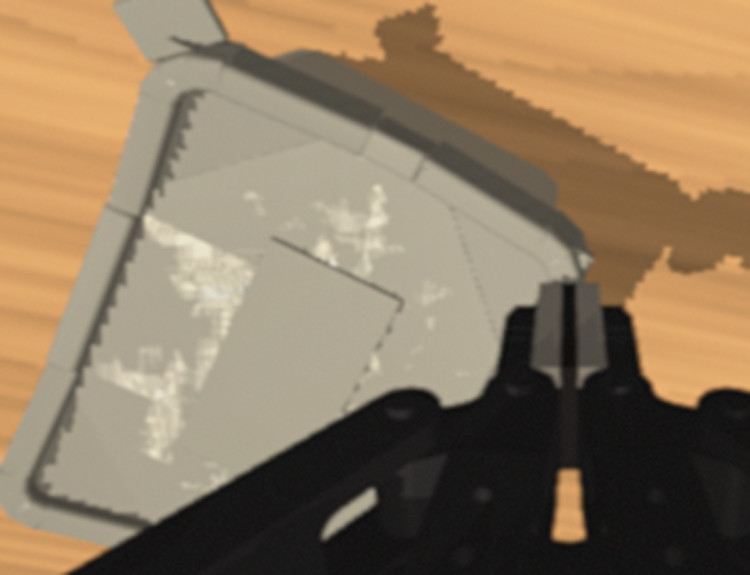

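```bash
python3 - <<'E'
from h import *
p=camera_params("wrist");s=read_state();e=s["eef_pos"];T=R.from_rotvec(s["tool_rot"]).as_matrix()
pts=[e]+[e+T@np.array(v)*.001 for v in((9,0,11),(-9,0,11),(9,0,-11))]
pose=[.5492,-.0037,-.2787]
pts+=[[*corner(pose,k),.079] for k in 'abcd']
print(((proj(p,pts)-[30,120])*2.5).round(0)); 
o=outline(pose);print(((proj(p,o)-[30,120])*2.5).round(0)[[0,3,6,7,10,13,21,24,27]],p["xyz"])
E
```

```text
[[572. 257.]
 [605. 220.]
 [539. 220.]
 [603. 293.]
 [198.  71.]
 [571. 262.]
 [355. 618.]
 [ 35. 489.]]
[[239.  59.]
 [190.  53.]
 [157.  83.]
 [ 16. 460.]
 [ 21. 493.]
 [ 53. 517.]
 [582. 297.]
 [588. 258.]
 [560. 225.]] [ 0.68168899 -0.05760461  0.25289507]
```

```bash
python3 - <<'E'
from h import *
p=camera_params("wrist");s=read_state();e=s["eef_pos"];T=R.from_rotvec(s["tool_rot"]).as_matrix()
for z in(0,4,8,11):
    for x in (-11,-9,-7):
        pts=[e+T@np.array([x,-h,z])*.001 for h in(0,5,10,15,20,25)]
        print(z,x,((proj(p,pts)-[30,120])*2.5).round(0).tolist())
E
```

```text
0 -11 [[532.0, 257.0], [531.0, 265.0], [530.0, 273.0], [529.0, 281.0], [528.0, 290.0], [527.0, 299.0]]
0 -9 [[539.0, 257.0], [539.0, 265.0], [538.0, 273.0], [537.0, 281.0], [536.0, 290.0], [535.0, 299.0]]
0 -7 [[547.0, 257.0], [546.0, 265.0], [545.0, 273.0], [545.0, 281.0], [544.0, 290.0], [543.0, 299.0]]
4 -11 [[532.0, 244.0], [531.0, 251.0], [530.0, 259.0], [529.0, 267.0], [528.0, 275.0], [527.0, 284.0]]
4 -9 [[539.0, 244.0], [539.0, 251.0], [538.0, 259.0], [537.0, 267.0], [536.0, 275.0], [535.0, 284.0]]
4 -7 [[546.0, 244.0], [546.0, 251.0], [545.0, 259.0], [545.0, 267.0], [544.0, 275.0], [543.0, 284.0]]
8 -11 [[532.0, 230.0], [531.0, 237.0], [530.0, 245.0], [529.0, 252.0], [528.0, 260.0], [527.0, 269.0]]
8 -9 [[539.0, 230.0], [538.0, 237.0], [538.0, 245.0], [537.0, 252.0], [536.0, 260.0], [535.0, 269.0]]
8 -7 [[546.0, 230.0], [546.0, 237.0], [545.0, 245.0], [545.0, 252.0], [544.0, 260.0], [543.0, 269.0]]
11 -11 [[532.0, 220.0], [531.0, 227.0], [530.0, 234.0], [529.0, 241.0], [527.0, 249.0], [526.0, 258.0]]
11 -9 [[539.0, 220.0], [538.0, 227.0], [537.0, 234.0], [536.0, 241.0], [536.0, 249.0], [535.0, 258.0]]
11 -7 [[546.0, 220.0], [546.0, 227.0], [545.0, 234.0], [544.0, 241.0], [544.0, 249.0], [543.0, 258.0]]
```

```bash
python3 - <<'E'
from h import *
s=read_state();e=s["eef_pos"];pose=[.5492,-.0037,-.2787]
out=[]
for n in("scene","top"):
    p=camera_params(n);im=snapshot(n)[:,:,::-1]
    u=proj(p,[e,[*e[:2],e[2]+.05]]);c=u[0].astype(int);x0,y0=c[0]-45,c[1]-55
    cr=cv2.resize(im[y0:y0+90,x0:x0+66],None,fx=6,fy=6,interpolation=cv2.INTER_CUBIC)
    for q in u: cv2.circle(cr,tuple(np.int32((q-[x0,y0]+.5)*6)),3,(0,0,255),-1)
    cv2.polylines(cr,[np.int32((proj(p,outline(pose))-[x0,y0]+.5)*6)],True,(0,255,255),1)
    out.append(cr)
cv2.imwrite("pics/s2.png",np.hstack(out))
E
```

```text
(no output)
```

View pics/s2.png

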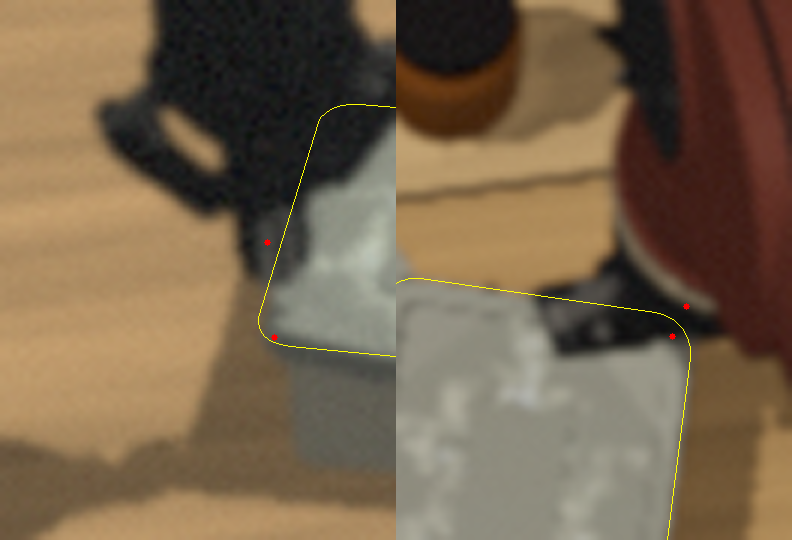

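In the scene view the real fingertips, about (270,280), sit some 30 mm above the reported TCP mark (275,338), laterally on the rim. The wrist view agrees, and so does the zero force. I'll go down in steps and watch the force.

Request:
{"name": "move_arm", "arguments": {"targets": [[1,0,3,0,0],[1,0,6,0,0],[1,0,9,0,0],[1,0,12,0,0],[1,0,12,0,0]]}}

```text
t: 3.85
eef_pos: [0.6054, -0.076, 0.0637]
tool_rot: [-1.308, 1.04, -1.039]
contact_force: [-0.4, -0.8, 0.0]
finger_gap: 0.0004
```

Request:
{"name": "move_arm", "arguments": {"targets": [[1,0,2,0,0],[1,0,4,0,0],[1,0,6,0,0],[1,0,6,0,0]]}}

```text
t: 4.25
eef_pos: [0.6052, -0.076, 0.0573]
tool_rot: [-1.308, 1.04, -1.039]
contact_force: [-0.2, -0.2, 0.3]
finger_gap: -0.0
```

Request:
{"name": "move_arm", "arguments": {"targets": [[1,0,2,0,0],[1,0,4,0,0],[1,0,4,0,0]]}}

```text
t: 4.55
eef_pos: [0.6052, -0.0761, 0.0531]
tool_rot: [-1.308, 1.04, -1.039]
contact_force: [0.2, 1.2, 0.4]
finger_gap: 0.0001
```

```bash
cat > v.py <<'E'
from h import *
import sys
s=read_state();e=s["eef_pos"]
out=[]
p=camera_params("scene");im=snapshot("scene")[:,:,::-1]
c=proj(p,[[*e[:2],.08]])[0].astype(int);x0,y0=c[0]-38,c[1]-50
out.append(cv2.resize(im[y0:y0+80,x0:x0+64],None,fx=6,fy=6,interpolation=cv2.INTER_CUBIC))
im=snapshot("wrist")[:,:,::-1]
out.append(cv2.resize(im[150:310,180:308],None,fx=3,fy=3,interpolation=cv2.INTER_CUBIC))
cv2.imwrite(sys.argv[1],np.hstack(out));print(s["eef_pos"],s["contact_force"])
E
python3 v.py pics/s3.png
```

```text
[ 0.60518748 -0.07606162  0.05312711] [0.21467596 1.20177485 0.38554404]
```

View pics/s3.png

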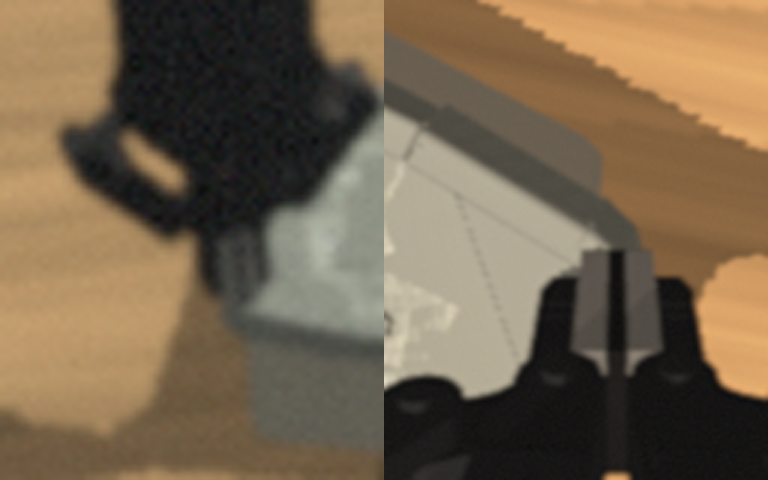

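The scene view shows the tip almost at the rim, with its left half overhanging outside the corner edge (tip about (235,300), corner about (245,325)). The wrist view agrees, the tip's right half being off the lid. I raise a little, shift 6 mm inward and go on down.

Request:
{"name": "move_arm", "arguments": {"targets": [[1,0,-4,0,0],[1,-6,-4,0,0],[1,-6,0,0,0],[1,-6,2,0,0],[1,-6,3,0,0],[1,-6,3,0,0]]}}

```text
t: 5.25
eef_pos: [0.6043, -0.0699, 0.0506]
tool_rot: [-1.307, 1.039, -1.039]
contact_force: [1.6, 1.2, 4.4]
finger_gap: -0.0001
```

Contact: 4.4 N. Carrying on down.

Request:
{"name": "move_arm", "arguments": {"targets": [[1,0,1,0,0],[1,0,2,0,0],[1,0,2,0,0]]}}

```text
t: 5.55
eef_pos: [0.6039, -0.0702, 0.0482]
tool_rot: [-1.308, 1.04, -1.039]
contact_force: [-0.3, 0.2, 0.5]
finger_gap: 0.0002
```

Request:
{"name": "move_arm", "arguments": {"targets": [[1,0,1,0,0],[1,0,2,0,0],[1,0,2,0,0]]}}

```text
t: 5.85
eef_pos: [0.6034, -0.0704, 0.0461]
tool_rot: [-1.308, 1.041, -1.038]
contact_force: [-0.7, -0.0, 3.2]
finger_gap: -0.0001
```

Request:
{"name": "move_arm", "arguments": {"targets": [[1,0,1,0,0],[1,0,1,0,0]]}}

```text
t: 6.05
eef_pos: [0.6034, -0.0704, 0.0457]
tool_rot: [-1.309, 1.041, -1.039]
contact_force: [-3.5, 0.3, 8.7]
finger_gap: 0.0002
```

Request:
{"name": "move_arm", "arguments": {"targets": [[1,0,1,0,0],[1,0,1,0,0]]}}

```text
t: 6.25
eef_pos: [0.6035, -0.0705, 0.0457]
tool_rot: [-1.309, 1.041, -1.039]
contact_force: [-4.2, 0.6, 11.4]
finger_gap: -0.0
```

Corner b resisted, gave way, and is now firm at TCP z 45.7 mm, so the tip sits about 33 mm above the reported TCP. I lift and go to corner a.

Request:
{"name": "move_arm", "arguments": {"targets": [[1,0,-20,0,0],[1,0,-35,0,0],[1,-30,-35,17,0],[1,-60,-35,34,0],[1,-90,-35,50,0],[1,-90,-25,50,0],[1,-90,-12,50,0],[1,-90,-10,50,0]]}}

```text
t: 7.05
eef_pos: [0.6305, 0.027, 0.0534]
tool_rot: [-1.311, 1.043, -1.039]
contact_force: [-0.2, 0.0, 0.7]
finger_gap: 0.0001
```

```bash
python3 v.py pics/a1.png
```

```text
[0.63050484 0.02703021 0.05342381] [-0.21265074  0.01731172  0.65894083]
```

View pics/a1.png

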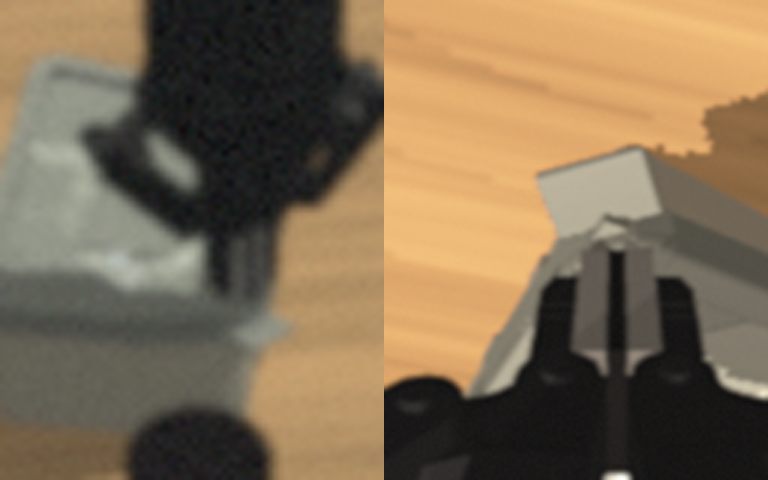

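The fingers stand right on corner a: in the wrist half the tip front edge at (615,250) is just inside the rim corner, with the tab above it. Pressing.

Request:
{"name": "move_arm", "arguments": {"targets": [[1,0,1,0,0],[1,0,2,0,0],[1,0,3,0,0],[1,0,3,0,0]]}}

```text
t: 7.55
eef_pos: [0.6317, 0.0262, 0.0522]
tool_rot: [-1.309, 1.042, -1.041]
contact_force: [0.3, -1.7, 2.1]
finger_gap: -0.0002
```

Request:
{"name": "move_arm", "arguments": {"targets": [[1,0,1,0,0],[1,0,2,0,0],[1,0,2,0,0]]}}

```text
t: 7.85
eef_pos: [0.6322, 0.0264, 0.0506]
tool_rot: [-1.308, 1.041, -1.042]
contact_force: [1.6, -0.6, 4.8]
finger_gap: 0.0002
```

Request:
{"name": "move_arm", "arguments": {"targets": [[1,0,1,0,0],[1,0,2,0,0],[1,0,2,0,0]]}}

```text
t: 8.15
eef_pos: [0.6317, 0.0266, 0.048]
tool_rot: [-1.309, 1.042, -1.041]
contact_force: [-0.5, -0.2, 0.7]
finger_gap: -0.0002
```

Same signature as at b: the force dropped at 48 mm. I press on to firm contact.

Request:
{"name": "move_arm", "arguments": {"targets": [[1,0,1,0,0],[1,0,2,0,0],[1,0,2,0,0]]}}

```text
t: 8.45
eef_pos: [0.6311, 0.0267, 0.0459]
tool_rot: [-1.31, 1.043, -1.04]
contact_force: [-3.6, -0.0, 3.7]
finger_gap: 0.0003
```

Request:
{"name": "move_arm", "arguments": {"targets": [[1,0,1,0,0],[1,0,2,0,0],[1,0,2,0,0]]}}

```text
t: 8.75
eef_pos: [0.6313, 0.0268, 0.0454]
tool_rot: [-1.31, 1.042, -1.041]
contact_force: [-5.7, -0.4, 14.8]
finger_gap: -0.0004
```

```bash
sed -i 's/pose=.*/pose=[.5485,-.0010,-.2787]/' w.py; python3 w.py bcd
```

```text
8.75 [0.6313 0.0268 0.0454] [-5.7 -0.4 14.8] -0.0004
[[0.22, -0.0, 0.97], [-0.97, -0.0, 0.22], [0.0, -1.0, -0.0]]
b [ 91.6 -74.5 -48.4] [ 91.6 -44.5 -48.4] [ 91.6 -32.5 -48.3]
c [  20.1  -74.2 -178. ] [  20.1  -44.2 -177.9] [  20.1  -32.2 -177.9]
d [ -74.4  -74.4 -125.8] [ -74.5  -44.4 -125.7] [ -74.5  -32.4 -125.7]
```

Corner a is firm at 45.4 mm with 15 N. On to corner d.

Request:
{"name": "move_arm", "arguments": {"targets": [[1,0,-20,0,0],[1,0,-35,0,0],[1,-18,-35,-30,0],[1,-36,-35,-61,0],[1,-54,-35,-91,0],[1,-72,-35,-122,0],[1,-72,-25,-122,0],[1,-72,-13,-122,0],[1,-72,-12,-122,0]]}}

```text
t: 9.65
eef_pos: [0.496, 0.069, 0.0561]
tool_rot: [-1.311, 1.044, -1.04]
contact_force: [-0.3, -0.8, 0.1]
finger_gap: 0.0002
```

```bash
python3 w.py d; python3 v.py pics/d1.png
```

```text
9.65 [0.496  0.069  0.0561] [-0.3 -0.8  0.1] 0.0002
[[0.22, -0.0, 0.97], [-0.97, -0.0, 0.22], [0.0, -1.0, -0.0]]
d [ -3.  -63.9  -3.4] [ -3.  -33.9  -3.3] [ -3.  -21.9  -3.3]
[0.49597716 0.06903536 0.05606854] [-0.33632772 -0.80671937  0.05240048]
```

View pics/d1.png

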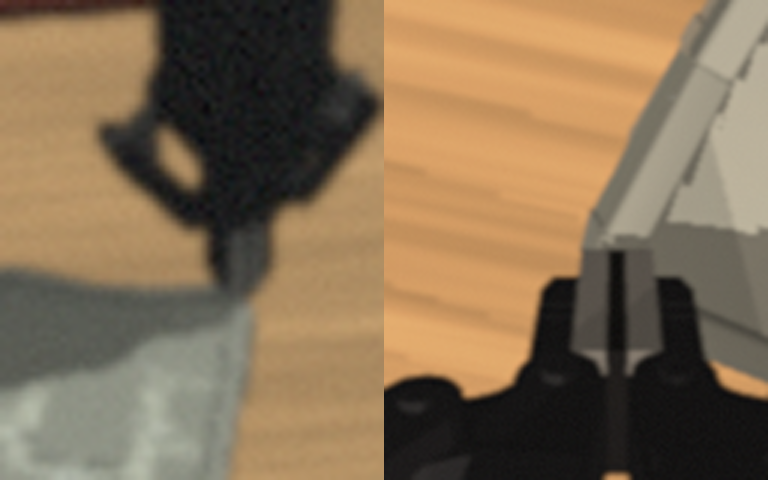

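The scene half shows the tip, about (240,295), right at corner d, slightly outboard. The wrist half shows the tip's left edge at the lid's outer edge. I'll nudge it inward and press.

Request:
{"name": "move_arm", "arguments": {"targets": [[1,3,0,2,0],[1,3,2,2,0],[1,3,4,2,0],[1,3,5,2,0],[1,3,5,2,0]]}}

```text
t: 10.25
eef_pos: [0.4995, 0.067, 0.0521]
tool_rot: [-1.309, 1.044, -1.04]
contact_force: [0.1, 0.3, 2.9]
finger_gap: 0.0002
```

Request:
{"name": "move_arm", "arguments": {"targets": [[1,0,1,0,0],[1,0,2,0,0],[1,0,2,0,0]]}}

```text
t: 10.55
eef_pos: [0.4994, 0.0675, 0.0503]
tool_rot: [-1.309, 1.043, -1.04]
contact_force: [-1.8, 1.5, 4.3]
finger_gap: -0.0001
```

Request:
{"name": "move_arm", "arguments": {"targets": [[1,0,1,0,0],[1,0,2,0,0],[1,0,2,0,0]]}}

```text
t: 10.85
eef_pos: [0.4991, 0.0673, 0.0479]
tool_rot: [-1.31, 1.044, -1.04]
contact_force: [0.1, -0.0, 0.5]
finger_gap: 0.0
```

Corner d was sprung and has given way. I press it to firm contact.

Request:
{"name": "move_arm", "arguments": {"targets": [[1,0,1,0,0],[1,0,2,0,0],[1,0,2,0,0]]}}

```text
t: 11.15
eef_pos: [0.499, 0.067, 0.046]
tool_rot: [-1.31, 1.044, -1.04]
contact_force: [-1.5, -1.2, 3.7]
finger_gap: 0.0
```

Request:
{"name": "move_arm", "arguments": {"targets": [[1,0,1,0,0],[1,0,2,0,0],[1,0,2,0,0]]}}

```text
t: 11.45
eef_pos: [0.4992, 0.0671, 0.0452]
tool_rot: [-1.311, 1.044, -1.04]
contact_force: [-7.5, -1.2, 19.0]
finger_gap: 0.0
```

```bash
python3 w.py c
```

```text
11.45 [0.4992 0.0671 0.0452] [-7.5 -1.2 19. ] 0.0
[[0.22, -0.0, 0.97], [-0.97, -0.0, 0.22], [0.0, -1.0, -0.0]]
c [ 89.  -74.6 -58.3] [ 89.  -44.6 -58.2] [ 89.  -32.6 -58.1]
```

Request:
{"name": "move_arm", "arguments": {"targets": [[1,0,-20,0,0],[1,0,-35,0,0],[1,28,-35,-18,0],[1,56,-35,-36,0],[1,85,-35,-54,0],[1,85,-25,-54,0],[1,85,-14,-54,0],[1,85,-11,-54,0],[1,85,-9,-54,0],[1,85,-8,-54,0]]}}

```text
t: 12.45
eef_pos: [0.4657, -0.0267, 0.0531]
tool_rot: [-1.311, 1.043, -1.039]
contact_force: [-0.4, -0.8, 0.8]
finger_gap: -0.0
```

Request:
{"name": "move_arm", "arguments": {"targets": [[1,0,1,0,0],[1,0,2,0,0],[1,0,2,0,0]]}}

```text
t: 12.75
eef_pos: [0.4657, -0.0266, 0.0514]
tool_rot: [-1.311, 1.043, -1.038]
contact_force: [-1.8, -0.8, 5.1]
finger_gap: 0.0002
```

Request:
{"name": "move_arm", "arguments": {"targets": [[1,0,1,0,0],[1,0,2,0,0],[1,0,2,0,0]]}}

```text
t: 13.05
eef_pos: [0.4656, -0.0267, 0.0494]
tool_rot: [-1.311, 1.043, -1.039]
contact_force: [-1.3, -0.2, 2.6]
finger_gap: -0.0003
```

```bash
python3 w.py c; python3 v.py pics/c1.png
```

```text
13.05 [ 0.4656 -0.0267  0.0494] [-1.3 -0.2  2.6] -0.0003
[[0.23, -0.0, 0.97], [-0.97, -0.0, 0.23], [0.0, -1.0, -0.0]]
c [  5.  -70.6  -4.6] [  5.  -40.6  -4.5] [  5.  -28.6  -4.4]
[ 0.46559084 -0.0267487   0.0494143 ] [-1.29619959 -0.23763621  2.5832298 ]
```

View pics/c1.png

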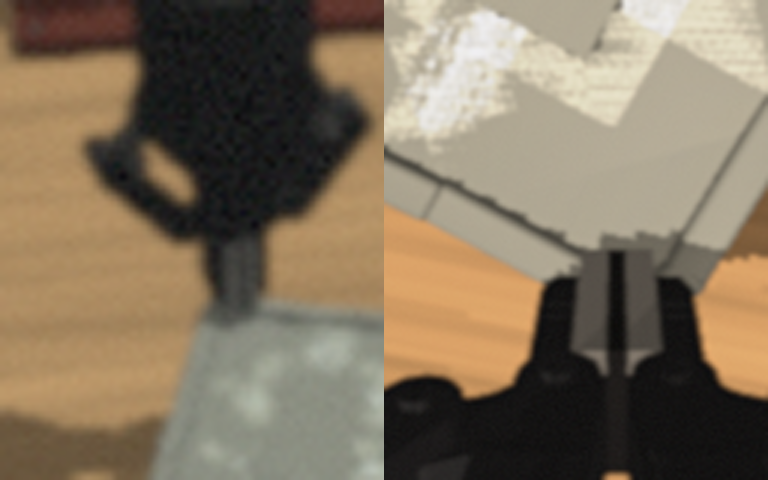

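The tip is on corner c in both halves: scene about (235,310) at the near-left corner, wrist over the rim corner. The force is falling, so the corner is giving way. I press home.

Request:
{"name": "move_arm", "arguments": {"targets": [[1,0,1,0,0],[1,0,2,0,0],[1,0,2,0,0]]}}

```text
t: 13.45
eef_pos: [0.4658, -0.0265, 0.0472]
tool_rot: [-1.311, 1.042, -1.038]
contact_force: [0.5, 0.6, -0.2]
finger_gap: -0.0
```

Request:
{"name": "move_arm", "arguments": {"targets": [[1,0,1,0,0],[1,0,2,0,0],[1,0,2,0,0]]}}

```text
t: 13.75
eef_pos: [0.466, -0.0264, 0.0457]
tool_rot: [-1.311, 1.042, -1.039]
contact_force: [-3.4, 0.2, 8.2]
finger_gap: 0.0003
```

Request:
{"name": "move_arm", "arguments": {"targets": [[1,0,1,0,0],[1,0,2,0,0],[1,0,2,0,0]]}}

```text
t: 14.05
eef_pos: [0.4661, -0.0265, 0.045]
tool_rot: [-1.311, 1.042, -1.039]
contact_force: [-9.3, 0.0, 21.8]
finger_gap: -0.0002
```

All four are pressed to the same firm height. I retreat up and to the right, then check.

Request:
{"name": "move_arm", "arguments": {"targets": [[1,0,-30,0,0],[1,0,-70,0,0],[1,0,-110,0,0],[1,40,-130,0,0],[1,80,-130,10,0],[1,120,-130,20,0],[1,160,-130,30,0],[1,200,-130,40,0],[1,200,-130,40,0]]}}

```text
t: 14.95
eef_pos: [0.5509, -0.2182, 0.1737]
tool_rot: [-1.31, 1.047, -1.044]
contact_force: [-0.5, 0.4, -0.1]
finger_gap: 0.0001
```

```bash
python3 - <<'E'
from h import *
pose=[.5492,-.0037,-.2787]
s=read_state();print(s["t"],s["eef_pos"],s["contact_force"])
out=[]
for n in("scene","top"):
    p=camera_params(n);im=snapshot(n)[:,:,::-1]
    if n=="top": print("top change", cv2.imread("pics/top0.png").shape)
    o=proj(p,outline(pose));c=o.mean(0).astype(int);x0,y0=c[0]-40,c[1]-50
    cr=cv2.resize(im[y0:y0+100,x0:x0+80],None,fx=5,fy=5,interpolation=cv2.INTER_CUBIC)
    if n=="top": cv2.polylines(cr,[np.int32((proj(p,outline(pose))-[x0,y0]+.5)*5)],True,(0,0,255),1)
    out.append(cr)
cv2.imwrite("pics/end.png",np.hstack(out))
E
```

```text
14.95 [ 0.5509295  -0.21819548  0.17366116] [-0.50208369  0.42915978 -0.14743227]
top change (600, 800, 3)
```

View pics/end.png

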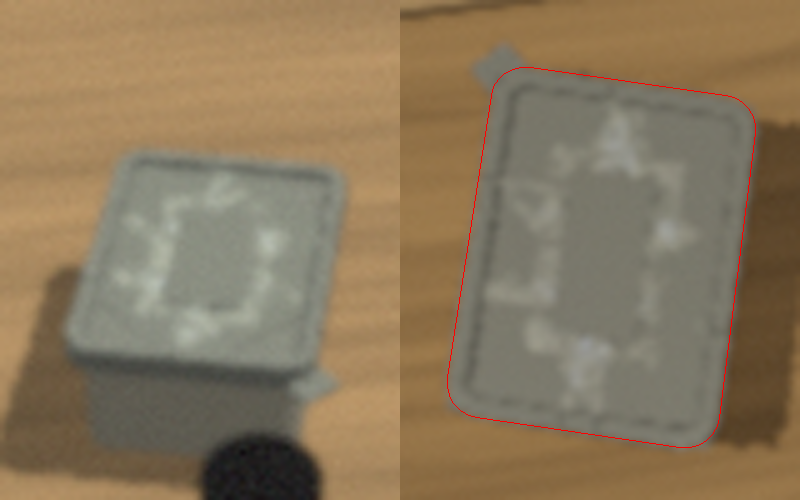

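The lid is now evenly flat: the shaded corner triangles are gone, the rim is straight in both views, and the tub still lies on its starting outline.

```bash
python3 -c "
from bench import *
print(hand_in())"
```

```text
the job is handed in; nothing more can be done
None
```

I pressed all four corners of the lid (b, a, d, then c) with the shut fingertips, drew back clear of everything, and handed in at about 15 s.

- **Corners:** Each corner resisted with about 4–5 N, gave way, and ended firm at the same height (reported TCP z 45.0–45.7 mm, 11–22 N). I judged them shut from force and pictures; the joint values themselves can't be read.
- **Last pictures:** The rim is flat and the raised corner facets are gone. The tub stands on its starting outline to within about 2 mm. The force at hand-in was near zero.
- **Disagreement:** The real fingertips sat about 33 mm above the reported TCP, so my first press on corner b touched nothing. After that I worked by contact force and close-up views.
- **Not checked:** I did not measure the jar, cone, ceramic container and tweezers again at the end. The arm stayed away from them, and no force readings suggested contact.

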